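# Seat the tube carrier on the shaker's twin pins and bolt it down

### The arm

A 6-joint arm with a two-finger parallel gripper is mounted at the origin on the work surface. World frame = base frame: x ahead of the robot, y to its left, z up, the work surface at z = 0. Lengths are in m, angles in rad, forces in N, time in s.
With the tool pointing down it reaches from about 0.375 to 0.9 m from the base axis. Payload 3.1 kg.
Tool frame: the origin (TCP) lies midway between the tips of the shut fingers; the grasp point (between the pads) lies 19 mm behind it; x points along the fingers, z is the direction in which the jaws open and shut, and the axes are right-handed (so a half turn about x gives the same grasp; the last joint's range is limited). The gripper opens to 85 mm and grips with 20 to 120 N. Pads are 22 mm wide; open, the fingers measure 114 mm over their backs; the gripper's body (76 mm by 85 mm) begins 54 mm behind the grasp point. The pads swing forward as they close: fully open they stand 13 mm farther back than shut.
Start: joints at [1.153, 0.527, 1.433, -0, 1.181, -0.178], TCP at [0.148, 0.607, 0.231] pointing down, gripper open.
Joint ranges: [-3.08, 3.08], [-0.75, 2.2], [0.22, 2.44], [-1.43, 4.57], [0, 2.65], [-2.85, 2.85]. Speed limits (rad/s): [2.79, 2.79, 3.14, 3.14, 3.14, 3.14].

### API

Orientations are given as a unit quaternion [x, y, z, w].
In Python, from station import status, snapshot, camera_params, ticket gives the robot as it stands.
- The arm moves only by the tool arm_command, never from a script. Its argument "series" is a list that holds one entry, the list of rows, each a list of 4 numbers: the shift along the tool's x, y, z in mm, then the turn about the tool's x in rad. A call has 1 to 10 rows; each row shifts and turns the commanded pose from where the row before left it, along the tool's axes as they then stand; what a row does not reach is not made up. A row lasts 1/10 s, in which the tool goes at most 50 mm and 8.59 degrees, less where a joint would pass 70% of its speed; a pose out of reach is approached as far as the arm can. A call is refused whole if a number of a shift passes 50 or a number of a turn 0.15, either way. A call with a gripper value outside its range is refused whole. "jaw" is the opening in per cent of the stroke, from 0 (shut) to 100 (fully open), set as the call begins (left out, the last holds). The fingers move at their own pace and stop on an object; "force" is the grip in N (left out, the last holds). Time passes only in rows, so rows that do not move let the fingers close. It gives the time, the measured TCP pose, the force and the opening at its end, in the units of the state.
- status.sense(): the state, without advancing time (a new reading comes with each control period).
- snapshot(name): name is "side" or "top" or "wrist"; returns the picture (400x640x3 uint8, red, green, blue); there is no depth.
- camera_params(name): a dict with "fovy" (degrees; the focal length in pixels is half the picture's height over the tangent of half this angle, whatever the lens; pixels are square), "cx", "cy" (the principal point, pixels), "extrinsics" (4x4, takes a point from camera to world coordinates); the wrist camera has in their place "mount" (4x4, takes a point from camera to tool coordinates, whose origin is the TCP and whose axes are the tool frame's). Camera axes: x right, y down, z forward; pixel columns grow to the right and rows downward; lengths in m; the calibration is good to about 2 mm. A picture is of the moment at which its call begins: read the wrist's pose just before it. camera_params takes no time and is no camera call.
- ticket.sign_off(): hands the job in, once; it reports no verdict.
The state is a dict: "t": time; "q": joint angles; "qd": joint speeds; "tau": joint torques, N m; "tcp_pos": TCP position; "tool_rot": TCP orientation; "force": force on the tool from outside, world axes, zero at the start; "ft_torque": the same for the moment, N m; "finger_gap": opening from 0.0 (shut) to 1.0 (fully open).
Only numpy, scipy, OpenCV 4.12 (cv2) and the standard library are available. Lean on these libraries where they do the work, as an engineer would, in place of code of your own. Each camera call takes 0.05 s, during which the arm holds its last target. There are 200 camera calls.

### The job

Hang the blue tube carrier with the black handle on the shaker: its deck has stopped somewhere along its stroke, so find where, bring both holes over the two pins and lower the carrier gently, creeping into contact, until it lies flush on the deck; it must never press or drop on the shaker with more than 40 N. Then, with the carrier home, slide the bolt with the red knob fully across so that its tongue holds the plate down. Let go of everything and leave the other things on the bench where they are.

Things in the scene. Friction and masses are not known exactly. Their poses are not given: they have to be found in the camera images.
- carrier: Tube carrier: blue plate 110 (x) x 190 (y) x 8 mm thick with two holes, two rows of capped vials fixed in it (tops 53 mm above the underside, rows at x = -26 and 26 mm, 23 mm wide, y from -56 to 56 mm) and a bridge handle. 0.3 to 0.5 kg, balanced under the handle. Origin: centre of the plate's underside; z up. Turned half round it fits as well.
- carrier_handle (a point): Middle of the carrier's black handle bar, 91 mm above the underside's centre, axes as the carrier's: the place to grip. The bar is 12 mm thick (x), 100 mm long (y), 22 mm tall (80 to 102 mm above the underside), free below except for two thin posts at y = -44 and 44 mm.
- carrier_hole (a point): Lower mouth of one of the carrier's two round through holes, 13.5 mm wide, bored straight without lead-in, at y = +75 mm in the carrier; the other is at y = -75 mm, both at x = 0.
- shaker: Reciprocating shaker, fixed to the bench, off: white housing 230 x 230 mm, top 80 mm above the bench. Origin: centre of its underside; x is the stroke direction, pointing to the side with the red-knobbed bolt (away from the robot), z up. An aluminium deck on top carries two pins and the bolt. The carrier is home with both pins through its holes and its underside on the deck.
- stroke_mid (a point): Point of the housing where the centre of the deck's level upper face (100 mm above the bench; 210 x 200 mm) would be at mid-stroke. The drive has stopped the deck, and holds it firmly, anywhere from -18 to +18 mm along the shaker's x from this point: different each time and NOT shown by any pose here. Across (y) and in yaw the deck is exactly true to the housing.
- pin_mid (a point): Where the tip of the +y pin would be at mid-stroke (add the deck's unknown -18 to +18 mm in x). Two upright steel pins, 12 mm thick, 24 mm tall, stand at the deck's x = 0, y = -75 and 75 mm, tips 124 mm above the bench; their top 4 mm taper to a flat 9 mm wide. With the stroke position wrong, the plate stops on the pin tips, 24 mm above home.
- bolt (a joint): Hold-down bolt on the deck's x axis at its +x edge: travel in m, 0 drawn back, 0.020 fully across, sliding to the shaker's -x; friction about 2 N, stays where left. Its steel tongue (26 mm wide, 10.5 to 14.5 mm above the deck) has its tip 62 mm minus the travel from the deck's centre and passes over the edge of a plate that is home.
- knob_mid (a point): Where the middle of the bolt's red knob would be at mid-stroke with the bolt drawn back: 103 mm from the deck's centre in x (add the deck's unknown offset, take off the bolt's travel). The knob is upright, 12 mm wide, from 14.5 to 42.5 mm above the deck.
- beaker: Bystander, to be left alone: a clear glass beaker, 60 mm wide, 85 mm tall. Origin: centre of its underside.
- sample_jar: Bystander, to be left alone: a small jar, 40 mm wide, 55 mm tall. Origin: centre of its underside.
- amber_bottle: Bystander, to be left alone: an amber bottle, 64 mm wide, 150 mm tall. Origin: centre of its underside.
- wash_bottle: Bystander, to be left alone: a white bottle with a red cap, 60 mm wide, 140 mm tall. Origin: centre of its underside.
- tip_box: Bystander, to be left alone: a closed green box, 85 x 120 x 55 mm tall. Origin: centre of its underside.
- dish_stack: Bystander, to be left alone: a short clear stack of dishes, 92 mm wide, 34 mm tall. Origin: centre of its underside.
- weight: Bystander, to be left alone: a brass calibration weight, 44 mm wide, 40 mm tall. Origin: centre of its underside.
Not all that is in view belongs to the job. Leave any brown or turquoise look-alike of the carrier alone.

How it is judged:
On the way, in this order (a step that is already met when the one before it is completed fails the run):
1. the carrier is home on both pins, flush on the deck (z of carrier in the frame of shaker between 0.096 and 0.1025 m and x of carrier in the frame of shaker between -0.023 and 0.023 m and y of carrier in the frame of shaker between -0.004 and 0.004 m and angle between the x axis of carrier and the x axis of shaker, either way round below 0.05 rad and angle between carrier's own z axis and vertical below 0.03 rad), for 0.2 s.
2. the bolt is across over the plate (value of joint bolt above 0.015 m), for 0.2 s.
At the end, for the whole second after the job is handed in: The carrier lies home on both pins (underside within 2.5 mm of the deck, level within 0.03 rad, square to the shaker within 0.05 rad and centred across it within 4 mm), at rest and released, and the bolt is across, beyond 15 mm (all of step 1 and value of joint bolt above 0.015 m and linear speed of carrier below 0.01 m/s and contact force between the fingers and anything else below 0.3 N); the robot touches nothing.
It fails at once if the carrier pressed on the shaker with more than 40 N, or dropped on it (contact force between carrier and shaker above 40 N).
It fails at once if a bystander moved by more than 30 mm (distance of any of beaker, sample_jar, amber_bottle, wash_bottle, tip_box, dish_stack, weight from where it was at the start of the episode above 0.03 m).
It also fails if it takes over 72 s, if anything falls off the work surface, if the arm or the gripper's body presses on something with over 40 N, if the wrist force passes 120 N, or if a joint passes its speed limit or range.

## Working session

There is one attempt and no reset: what is moved stays moved. The work goes in short steps, Python scripts to look and compute and a tool call to move; the robot and the scene stay as the last step left them, time stands still between calls to the robot, and variables do not carry over. Pictures are saved under pics/ and viewed, about 8 in all and at most 12, crops included, and the job is handed in when it is done.

Besides the shell and the picture viewer there is one more tool, called by a JSON object that holds its "name" and its "arguments". arm_command: Moves the arm, as the interface text tells. Its arguments: {"type":"object","properties":{"series":{"type":"array"},"jaw":{"type":"number"},"force":{"type":"number"}},"required":["series"]}

```bash
mkdir -p pics; ls; python3 - <<'E'
from station import status,snapshot,camera_params
import cv2,numpy as np
np.set_printoptions(precision=4,suppress=True)
s=status.sense();print({k:np.round(v,4).tolist() for k,v in s.items()})
for n in("side","top","wrist"):
    im=snapshot(n);cv2.imwrite(f"pics/{n}0.png",im[...,::-1]);print(n,camera_params(n))
a=[cv2.imread(f"pics/{n}0.png") for n in("side","top")]
cv2.imwrite("pics/st0.png",cv2.resize(np.vstack(a),None,fx=.75,fy=.75,interpolation=cv2.INTER_AREA))
E
```

```text
pics
{'t': 0.0, 'q': [1.1525, 0.5285, 1.4339, -0.0, 1.1814, -0.1785], 'qd': [-0.0005, 0.0007, 0.001, -0.0005, 0.0019, 0.0009], 'tau': [-0.001, -44.2371, -17.8024, -0.0003, 0.0086, -0.0], 'tcp_pos': [0.1481, 0.6065, 0.2303], 'tool_rot': [-0.437, 0.5569, 0.4362, 0.5555], 'force': [-0.4525, 0.1115, 0.1011], 'ft_torque': [0.0214, 0.0428, 0.0364], 'finger_gap': 1.0078}
side {'fovy': 54.68703993251832, 'cx': 317.27958312137054, 'cy': 197.03337733582725, 'extrinsics': array([[ 0.72  , -0.5232,  0.456 , -0.0327],
       [-0.6939, -0.553 ,  0.4612, -0.5766],
       [ 0.0109, -0.6485, -0.7612,  1.0629],
       [ 0.    ,  0.    ,  0.    ,  1.    ]])}
top {'fovy': 47.77796942714144, 'cx': 319.69627259380155, 'cy': 198.99312868620441, 'extrinsics': array([[-0.0063, -0.983 ,  0.1836,  0.2462],
       [-0.9999,  0.0038, -0.0136,  0.018 ],
       [ 0.0126, -0.1836, -0.9829,  1.5836],
       [ 0.    ,  0.    ,  0.    ,  1.    ]])}
wrist {'fovy': 62.73446044160893, 'cx': 319.2164554607869, 'cy': 197.86866282114036, 'mount': array([[-0.0004, -0.3122,  0.95  , -0.1427],
       [ 0.0001, -0.95  , -0.3122,  0.0799],
       [ 1.    ,  0.    ,  0.0005,  0.0007],
       [ 0.    ,  0.    ,  0.    ,  1.    ]])}
```

View pics/st0.png

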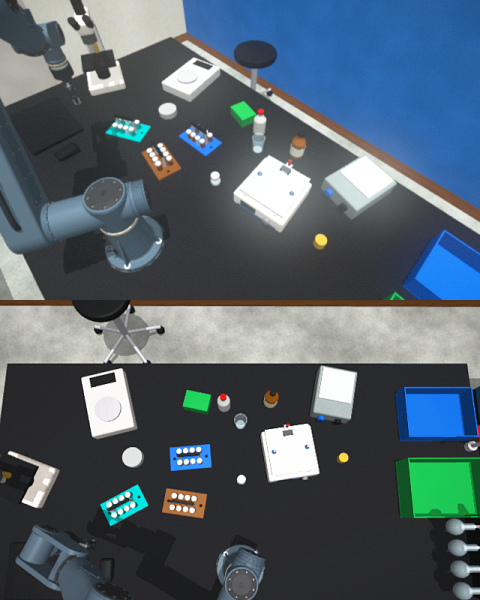

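The side view (upper) and top view (lower) show the blue carrier near top px (253,209). The shaker is near (386,203) with the red knob on its far edge. The brown and turquoise look-alikes stand apart.

```bash
python3 - <<'E'
import cv2,numpy as np
t=cv2.imread("pics/top0.png");s=cv2.imread("pics/side0.png")
a=cv2.resize(t[150:270,215:435],(792,432),interpolation=cv2.INTER_CUBIC)
cv2.imwrite("pics/tc.png",a)
b=cv2.resize(s[150:320,230:430],(706,600),interpolation=cv2.INTER_CUBIC)
cv2.imwrite("pics/sc.png",b)
E
```

```text
(no output)
```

View pics/tc.png

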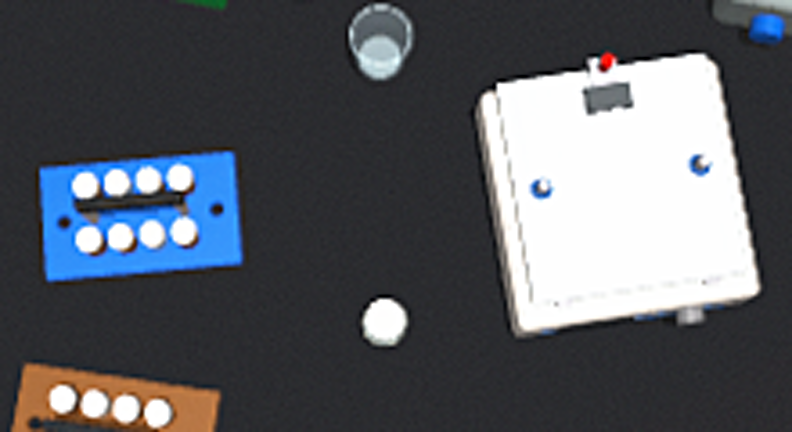

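View pics/sc.png

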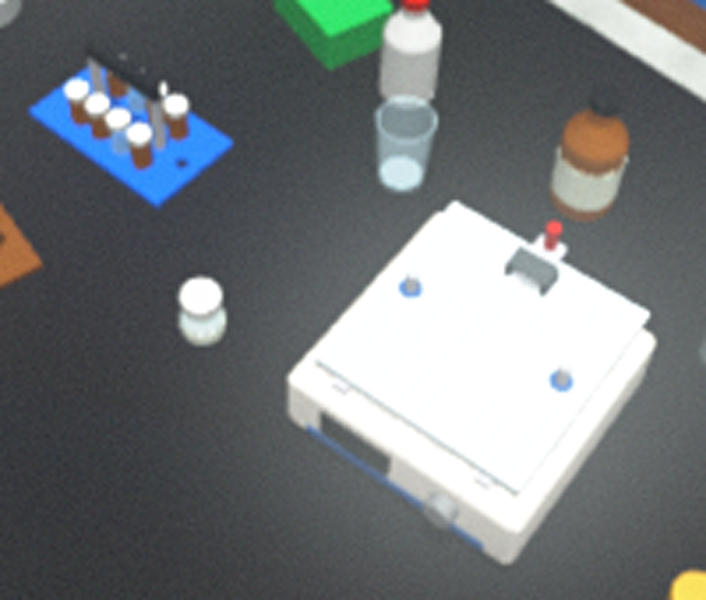

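The top crop shows the carrier's holes at about (64,222) and (217,209), and the pins on blue rings at about (541,187) and (700,164). The side crop agrees. Next I'll turn these into rough world points and a move in tool axes.

```bash
cat > h.py <<'E'
from station import status,snapshot,camera_params
import cv2,numpy as np
from scipy.spatial.transform import Rotation as R
np.set_printoptions(precision=4,suppress=True)
def ray(name,px,s=None):
    p=camera_params(name);f=200/np.tan(np.radians(p["fovy"]/2))
    px=np.atleast_2d(px).astype(float)
    d=np.c_[(px[:,0]-p["cx"])/f,(px[:,1]-p["cy"])/f,np.ones(len(px))]
    if name=="wrist":
        T=np.eye(4);T[:3,:3]=R.from_quat(s["tool_rot"]).as_matrix();T[:3,3]=s["tcp_pos"];E=T@p["mount"]
    else:E=p["extrinsics"]
    return E[:3,3],d@E[:3,:3].T
def onz(name,px,z,s=None):
    o,d=ray(name,px,s);return o+d*((z-o[2])/d[:,2])[:,None]
def go(pos,yaw,s=None):
    """print shift in tool axes (mm) and turn to put TCP at pos, tool z axis along world yaw (mod pi)"""
    s=s or status.sense();M=R.from_quat(s["tool_rot"]).as_matrix()
    y0=np.arctan2(M[1,2],M[0,2]);d=(yaw-y0+np.pi/2)%np.pi-np.pi/2
    # +turn about tool x (down) decreases world yaw
    print("t",s["t"],"tcp",np.array(s["tcp_pos"]),"shift mm",(M.T@(np.array(pos)-s["tcp_pos"]))*1e3,"turn",-d,"z yaw",y0,"q6",s["q"][5],"x axis",M[:,0],"F",np.array(s["force"]))
def snap(name,fn):
    s=status.sense();im=np.ascontiguousarray(snapshot(name)[...,::-1]);cv2.imwrite(f"pics/{fn}.png",im);return s,im
E
python3 - <<'E'
from h import *
c=lambda p:np.array(p)/3.6+[215,150]-.4
H=onz("top",c([[64,222],[217,209]]),.008);P=onz("top",c([[541,187],[700,164]]),.1)
sc=lambda p:np.array(p)/3.53+[230,150]-.4
P2=onz("side",sc([[410,289],[561,381]]),.1)
for X in(H,P,P2):
    m=X.mean(0);d=X[0]-X[1];print(X,"mid",m,"len",np.linalg.norm(d),"yaw",np.arctan2(-d[0],d[1]))
m=H.mean(0);d=H[0]-H[1];go([m[0],m[1],.25],np.arctan2(-d[0],d[1]))
m=P.mean(0);d=P[0]-P[1];go([m[0],m[1],.35],np.arctan2(-d[0],d[1]))
E
```

```text
[[0.4976 0.3042 0.008 ]
 [0.5099 0.1548 0.008 ]] mid [0.5038 0.2295 0.008 ] len 0.14991030942504727 yaw 0.08199053783477296
[[ 0.514  -0.1535  0.1   ]
 [ 0.5352 -0.3025  0.1   ]] mid [ 0.5246 -0.228   0.1   ] len 0.15048541794618214 yaw 0.14135393064566726
[[ 0.5116 -0.1519  0.1   ]
 [ 0.5343 -0.3004  0.1   ]] mid [ 0.523  -0.2261  0.1   ] len 0.15026736917209946 yaw 0.1521333819642143
t 0.15 tcp [0.1482 0.6066 0.2306] shift mm [ -19.0933 -434.9704 -281.8842] turn 1.2490287347382871 z yaw 1.33101927257306 q6 -0.17849813365243458 x axis [-0.0007 -0.0015 -1.    ] F [-0.1433  0.4956 -0.0235]
t 0.15 tcp [0.1482 0.6066 0.2306] shift mm [-118.4039 -563.7987 -721.5038] turn 1.1896653419273928 z yaw 1.33101927257306 q6 -0.17849813365243458 x axis [-0.0007 -0.0015 -1.    ] F [-0.1433  0.4956 -0.0235]
```

{"name": "arm_command", "arguments": {"series": [[[-2,-40,-26,0],[-2,-40,-26,0],[-2,-40,-26,0],[-2,-40,-26,0],[-2,-40,-26,0],[-2,-40,-26,0],[-2,-40,-26,0],[-2,-40,-26,0],[-2,-40,-26,0],[-2,-40,-26,0]]]}}

```text
t: 1.15
tcp_pos: [0.4761, 0.2579, 0.2513]
tool_rot: [-0.436, 0.556, 0.437, 0.556]
force: [1.0, 1.1, -0.9]
finger_gap: 0.997
```

{"name": "arm_command", "arguments": {"series": [[[0,0,0,0.138],[0,0,0,0.138],[0,0,0,0.138],[0,0,0,0.138],[0,0,0,0.138],[0,0,0,0.138],[0,0,0,0.138],[0,0,0,0.138],[0,0,0,0.138],[0,0,0,0]]], "jaw": 50}}

```text
t: 2.15
tcp_pos: [0.475, 0.2595, 0.2511]
tool_rot: [-0.032, 0.707, 0.031, 0.706]
force: [-0.1, 0.1, 0.8]
finger_gap: 0.498
```

```bash
python3 - <<'E'
from h import *
go([.5038,.2295,.25],.082)
s,im=snap("wrist","w1")
E
```

```text
t 2.15 tcp [0.475  0.2595 0.2511] shift mm [  1.0385 -32.4024  26.0541] turn 0.00722402555290258 z yaw 0.08922402555290262 q6 0.204199494838717 x axis [-0.0007 -0.0002 -1.    ] F [-0.1166  0.1417  0.7849]
```

View pics/w1.png

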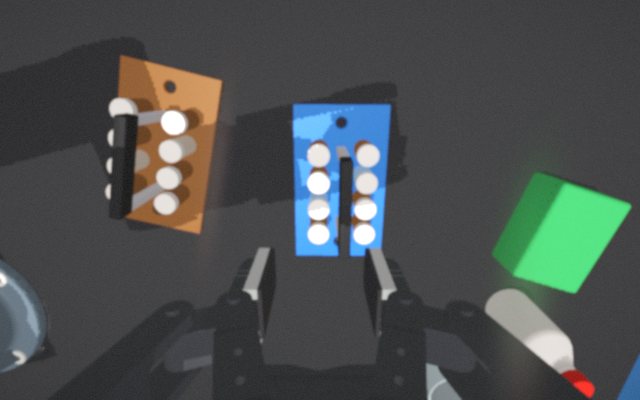

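The wrist view shows the blue carrier with its upper hole at (341,122), plate corners at about (293,104), (390,104), (384,256) and (295,256), and the handle bar at x≈346. The brown look-alike is on the left.

```bash
cat >> h.py <<'E'
def carrier(s,im,z=.008):
    hsv=cv2.cvtColor(im,cv2.COLOR_BGR2HSV);m=cv2.inRange(hsv,(100,130,70),(125,255,255))
    n,l,st,_=cv2.connectedComponentsWithStats(m);b=[i for i in range(1,n) if st[i,4]>200]
    i=max(b,key=lambda i:st[i,4]);
    c=max(cv2.findContours((l==i).astype(np.uint8),0,1)[0],key=cv2.contourArea)
    W=onz("wrist",cv2.convexHull(c)[:,0,:],z,s)[:,:2]
    r=cv2.minAreaRect((W*1e4).astype(np.float32));B=cv2.boxPoints(r)/1e4
    e=[B[1]-B[0],B[2]-B[1]];e=max(e,key=np.linalg.norm);e=e*np.sign(e[1])
    print("plate ctr",np.array(r[0])/1e4,"size",np.array(r[1])/1e4,"yaw",np.arctan2(-e[0],e[1]))
    # hole: dark blob inside
    v=hsv[...,2]; k=(v<75).astype(np.uint8)
    n,l,st,ce=cv2.connectedComponentsWithStats(k)
    for i in range(1,n):
        if 15<st[i,4]<600 and st[i,2]<40 and st[i,3]<40 and cv2.pointPolygonTest(c,tuple(ce[i]),False)>=0:
            print("dark",ce[i],st[i,2:5],"top",onz("wrist",ce[i],z,s)[0])
E
python3 - <<'E'
from h import *
s=status.sense();im=cv2.imread("pics/w1.png");carrier(s,im)
E
```

```text
plate ctr [0.5028 0.2323] size [0.1133 0.1934] yaw 0.08948088
dark [340.8667 121.9333] [ 8  7 45] top [0.496  0.3076 0.008 ]
```

```bash
python3 - <<'E'
from h import *
go([.5028,.2323,.072],.0895)
E
```

```text
t 2.2 tcp [0.475  0.2595 0.2511] shift mm [179.0876 -29.5861  25.2843] turn 0.0022270876610290813 z yaw 0.091727087661029 q6 0.20170758113449527 x axis [-0.0005 -0.0002 -1.    ] F [-1.3893 -0.0464  0.0782]
```

{"name": "arm_command", "arguments": {"series": [[[0,-15,12.6,0],[0,-14.6,12.6,0],[30,0,0,0],[30,0,0,0],[20,0,0,0],[0,0,0,0],[0,0,0,0]]]}}

```text
t: 2.9
tcp_pos: [0.5031, 0.2323, 0.1714]
tool_rot: [-0.032, 0.707, 0.032, 0.706]
force: [0.9, 0.2, 0.6]
finger_gap: 0.503
```

```bash
python3 - <<'E'
from h import *
s,im=snap("wrist","w2")
carrier(s,im);go([.5028,.2323,.072],.0895)
E
```

```text
plate ctr [0.5026 0.2321] size [0.1125 0.1924] yaw 0.08658786
dark [318.5747  97.3333] [10 11 87] top [0.4962 0.3067 0.008 ]
t 2.95 tcp [0.5037 0.2325 0.1722] shift mm [100.1602  -0.167   -1.0579] turn 0.0007471093840165643 z yaw 0.09024710938401656 q6 0.1408120930246516 x axis [ 0.0016  0.0004 -1.    ] F [1.0849 0.4899 0.6895]
```

View pics/w2.png

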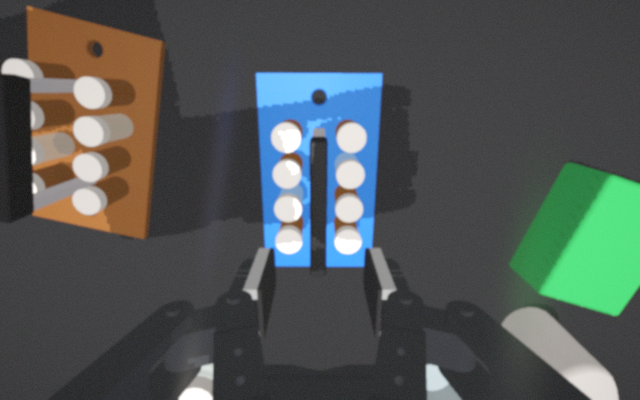

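The bar (x≈318) is centred between the pads and the hole is at (318.6,97.3). I'm descending to grip.

{"name": "arm_command", "arguments": {"series": [[[25,0,0,0],[25,0,0,0],[25,0,0,0],[15,0,0,0],[9,0,0,0],[0,0,0,0]]]}}

```text
t: 3.55
tcp_pos: [0.5032, 0.2324, 0.0724]
tool_rot: [-0.032, 0.706, 0.032, 0.706]
force: [0.0, -0.0, 0.4]
finger_gap: 0.502
```

{"name": "arm_command", "arguments": {"series": [[[0,0,0,0],[0,0,0,0],[0,0,0,0],[0,0,0,0],[0,0,0,0],[0,0,0,0]]], "jaw": 0, "force": 60}}

```text
t: 4.15
tcp_pos: [0.5028, 0.2324, 0.0732]
tool_rot: [-0.031, 0.706, 0.032, 0.707]
force: [-3.2, -0.2, 5.7]
finger_gap: 0.132
```

{"name": "arm_command", "arguments": {"series": [[[-10,0,0,0],[-25,0,0,0],[-40,0,0,0],[-40,0,0,0],[-40,0,0,0],[-40,0,0,0],[-15,0,0,0],[0,0,0,0],[0,0,0,0]]]}}

```text
t: 5.05
tcp_pos: [0.5019, 0.232, 0.2814]
tool_rot: [-0.032, 0.707, 0.031, 0.706]
force: [0.7, 0.4, -4.9]
finger_gap: 0.126
```

```bash
python3 - <<'E'
from h import *
s,im=snap("wrist","w3")
z=s["tcp_pos"][2]-.072+.008
print(s["tcp_pos"],s["finger_gap"]);carrier(s,im,z);go([.5246,-.228,.33],.147)
E
```

```text
[0.5019 0.232  0.2814] 0.12599817424237633
plate ctr [0.5008 0.2441] size [0.1111 0.1662] yaw 0.08944158
dark [318.876  100.0233] [ 18  19 258] top [0.4954 0.3067 0.2174]
t 5.1 tcp [0.5015 0.2319 0.2806] shift mm [ -49.0636 -460.1566  -18.0345] turn -0.05801788706529032 z yaw 0.08898211293470962 q6 0.14193780469814093 x axis [-0.0039 -0.001  -1.    ] F [-0.017  -0.5443 -5.0641]
```

View pics/w3.png

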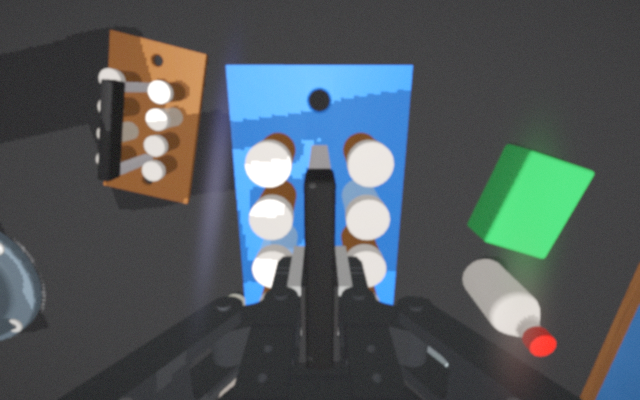

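The carrier is held, with its hole at (318.9,100.0), as expected for a centred grip. I'm carrying it past the shaker on the +x side so the wrist camera can see both pins beside the plate.

{"name": "arm_command", "arguments": {"series": [[[-15,-10,0,0],[-15,-25,5,0],[-10,-40,10,-0.01],[-10,-40,10,-0.01],[0,-40,10,-0.01],[0,-40,10,-0.01],[0,-40,10,-0.01],[0,-40,10,-0.008],[0,-40,10,0],[0,-40,10,0]]]}}

```text
t: 6.1
tcp_pos: [0.6287, -0.1112, 0.3291]
tool_rot: [-0.051, 0.707, 0.053, 0.703]
force: [0.3, 0.0, -4.8]
finger_gap: 0.128
```

{"name": "arm_command", "arguments": {"series": [[[0,-40,12,0],[0,-40,12,0],[0,-25,12,0],[0,-10,8,0],[0,0,0,0],[0,0,0,0],[0,0,0,0]]]}}

```text
t: 6.8
tcp_pos: [0.6889, -0.2158, 0.331]
tool_rot: [-0.052, 0.706, 0.053, 0.704]
force: [0.3, 0.2, -4.8]
finger_gap: 0.128
```

```bash
python3 - <<'E'
from h import *
s,im=snap("wrist","w4")
print(s["tcp_pos"],s["finger_gap"]);go([.5246,-.228,.33],.147)
E
```

```text
[ 0.6889 -0.2158  0.331 ] 0.12836258312822912
t 6.85 tcp [ 0.6891 -0.2158  0.3316] shift mm [   1.9276   12.2208 -164.4839] turn 0.0011719676753003672 z yaw 0.14817196767530044 q6 -0.6061009486093075 x axis [-0.0019  0.0012 -1.    ] F [ 0.0391  0.6572 -3.5247]
```

View pics/w4.png

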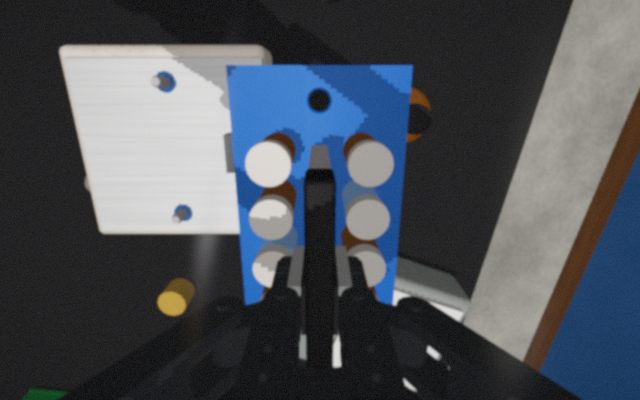

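The wrist view shows both pins, their bases on blue discs at about (166,81) and (183,213), with grey tips leaning left. I'm zooming in to locate them finely.

```bash
python3 - <<'E'
from h import *
s=status.sense();im=cv2.imread("pics/w4.png")
a=[cv2.resize(im[y-20:y+20,x-25:x+25],None,fx=12,fy=12,interpolation=cv2.INTER_NEAREST) for x,y in((162,81),(180,213))]
cv2.imwrite("pics/pz.png",cv2.resize(np.vstack(a),(480,600*480//600*2//2+0) if 0 else (375,600)))
hsv=cv2.cvtColor(im,cv2.COLOR_BGR2HSV)
for x,y in((162,81),(180,213)):
    m=np.zeros(im.shape[:2],np.uint8);m[y-20:y+20,x-25:x+25]=cv2.inRange(hsv,(100,90,40),(125,255,255))[y-20:y+20,x-25:x+25]
    c=max(cv2.findContours(m,0,1)[0],key=cv2.contourArea)
    W=onz("wrist",cv2.convexHull(c)[:,0,:],.1,s)[:,:2]
    (ctr,r)=cv2.minEnclosingCircle((W*1e4).astype(np.float32));print(np.array(ctr)/1e4,"diam",2*r/1e4,"bbox",cv2.boundingRect(c))
E
```

```text
[ 0.5118 -0.1513] diam 0.019879824829101563 bbox (158, 72, 17, 20)
[ 0.5339 -0.3   ] diam 0.01930057373046875 bbox (175, 205, 16, 15)
```

View pics/pz.png

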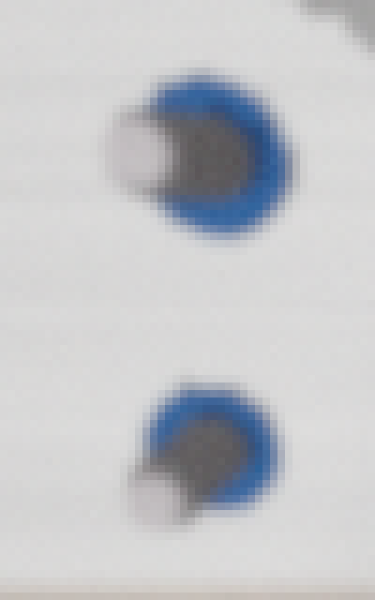

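```bash
python3 - <<'E'
from h import *
s=status.sense()
X=onz("wrist",[[154.8,80.5],[175.8,218.8]],.124,s);m=X.mean(0);d=X[0]-X[1]
print("tips",X,m,np.linalg.norm(d),np.arctan2(-d[0],d[1]))
go([.5228,-.2257,.22],.1476)
E
```

```text
tips [[ 0.5123 -0.1509  0.124 ]
 [ 0.5353 -0.2987  0.124 ]] [ 0.5238 -0.2248  0.124 ] 0.14955610723425647 0.15411367310499635
t 6.85 tcp [ 0.6891 -0.2158  0.3316] shift mm [ 111.9334   14.6038 -165.7378] turn 0.0005719676753004332 z yaw 0.14817196767530044 q6 -0.6061009486093075 x axis [-0.0019  0.0012 -1.    ] F [ 0.0391  0.6572 -3.5247]
```

{"name": "arm_command", "arguments": {"series": [[[0,0,-25,0],[0,5,-35,0],[0,5,-40,0],[0,4.7,-40,0],[20,0,-25.5,0],[30,0,0,0],[30,0,0,0],[20,0,0,0],[10,0,0,0],[0,0,0,0]]]}}

```text
t: 7.85
tcp_pos: [0.5232, -0.2259, 0.2216]
tool_rot: [-0.052, 0.706, 0.053, 0.704]
force: [0.6, -0.1, -4.7]
finger_gap: 0.129
```

{"name": "arm_command", "arguments": {"series": [[[0,0,0,0],[0,0,0,0],[0,0,0,0]]]}}

```text
t: 8.15
tcp_pos: [0.5247, -0.2273, 0.2236]
tool_rot: [-0.053, 0.704, 0.051, 0.706]
force: [0.8, -0.3, -4.4]
finger_gap: 0.13
```

```bash
python3 - <<'E'
from h import *
go([.523,-.2255,.17],.148)
s,im=snap("wrist","w5");z=s["tcp_pos"][2]
carrier(s,im,z-.064)
cv2.imwrite("pics/w5c.png",np.vstack([cv2.resize(im[55:145,259:379],(560,420),interpolation=cv2.INTER_NEAREST)]))
E
```

```text
t 8.15 tcp [ 0.5247 -0.2273  0.2236] shift mm [53.6039  2.1306 -1.4992] turn -0.000797127501493522 z yaw 0.14720287249850655 q6 -0.7513565227187293 x axis [ 0.0022 -0.0016 -1.    ] F [ 0.7608 -0.349  -4.3977]
plate ctr [ 0.5234 -0.2159] size [0.1113 0.1652] yaw 0.14542575
```

View pics/w5c.png

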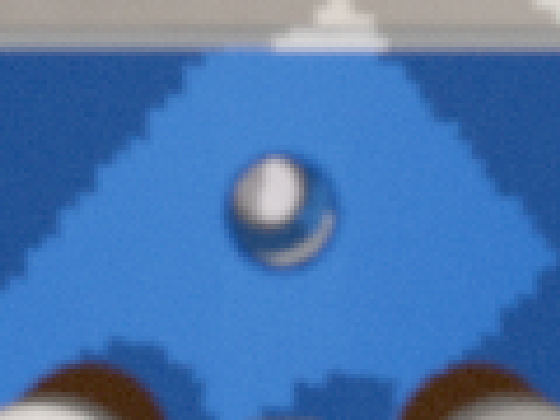

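Through the plate's hole the pin tip is visible. The hole is centred at crop (280,211) and the tip at about (270,191), so the pin sits slightly up and left. Now the relative offset.

```bash
python3 - <<'E'
from h import *
im=cv2.imread("pics/w5.png")
s=status.sense();M=R.from_quat(s["tool_rot"]).as_matrix()
k=560/120
px=lambda p:np.array(p)/k+[259,55]-.5
zt=s["tcp_pos"][2]
for zz in(zt,zt-.002):
    h=onz("wrist",px([280,211]),zz-.064,s)[0]
    for zp in(.124,.122):
        t=onz("wrist",px([270,191]),zp,s)[0]
        print("hole",h,"tip",t,"shift tool",(M.T@(t-h))*1e3)
print(s["tcp_pos"],M[:,0])
E
```

```text
hole [ 0.5136 -0.1529  0.1594] tip [ 0.5119 -0.1512  0.124 ] shift tool [35.3709  1.9706 -1.5584]
hole [ 0.5136 -0.1529  0.1594] tip [ 0.5119 -0.1512  0.122 ] shift tool [37.3709  1.9424 -1.5737]
hole [ 0.5136 -0.1529  0.1574] tip [ 0.5119 -0.1512  0.124 ] shift tool [33.3708  2.0226 -1.5555]
hole [ 0.5136 -0.1529  0.1574] tip [ 0.5119 -0.1512  0.122 ] shift tool [35.3708  1.9945 -1.5708]
[ 0.5245 -0.2272  0.2234] [ 0.0018 -0.0012 -1.    ]
```

Pose-based and through-hole measurements agree: shift +2.0 in y and -1.6 in z. I'll apply that, lower 15 mm and check again.

{"name": "arm_command", "arguments": {"series": [[[0,2,-1.6,0],[5,0,0,0],[5,0,0,0],[5,0,0,0],[0,0,0,0],[0,0,0,0],[0,0,0,0],[0,0,0,0]]]}}

```text
t: 9.0
tcp_pos: [0.5222, -0.2253, 0.2075]
tool_rot: [-0.052, 0.705, 0.052, 0.705]
force: [-0.5, 0.6, -4.2]
finger_gap: 0.124
```

```bash
python3 - <<'E'
from h import *
go([.523,-.2255,.17],.148)
s,im=snap("wrist","w6")
cv2.imwrite("pics/w6c.png",np.vstack([cv2.resize(im[55:145,259:379],(560,420),interpolation=cv2.INTER_NEAREST)]))
E
```

```text
t 9.0 tcp [ 0.5222 -0.2253  0.2075] shift mm [37.5016 -0.2871  0.7171] turn -0.0009675871757801602 z yaw 0.1470324128242198 q6 -0.7507276758086224 x axis [ 0.0004 -0.0003 -1.    ] F [-0.5084  0.5771 -4.201 ]
```

View pics/w6c.png

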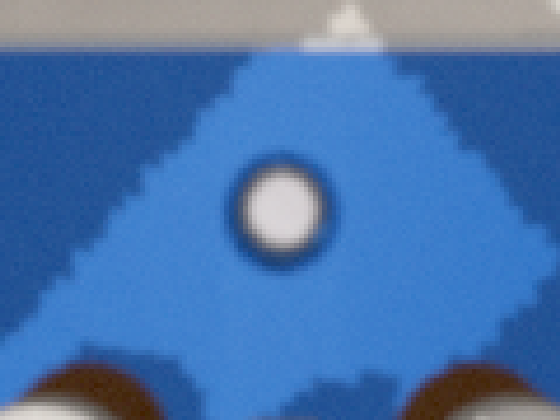

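The tip is now concentric with the hole, with both at about (281,209) in the crop. Next is the creep down.

{"name": "arm_command", "arguments": {"series": [[[3,0,0,0],[3,0,0,0],[2,0,0,0],[1,0,0,0],[1,0,0,0],[1,0,0,0],[1,0,0,0],[1,0,0,0],[0,0,0,0],[0,0,0,0]]]}}

```text
t: 10.05
tcp_pos: [0.5221, -0.2252, 0.1943]
tool_rot: [-0.052, 0.705, 0.052, 0.705]
force: [-0.1, -0.1, -3.9]
finger_gap: 0.132
```

{"name": "arm_command", "arguments": {"series": [[[1,0,0,0],[1,0,0,0],[1,0,0,0],[0,0,0,0]]]}}

```text
t: 10.45
tcp_pos: [0.5219, -0.2251, 0.1911]
tool_rot: [-0.052, 0.705, 0.052, 0.705]
force: [-0.6, 0.5, -5.5]
finger_gap: 0.132
```

The underside is about 5 mm below the tips with no contact force, so both pins are entering.

{"name": "arm_command", "arguments": {"series": [[[1.5,0,0,0],[1.5,0,0,0],[1.5,0,0,0],[1.5,0,0,0],[0,0,0,0]]]}}

```text
t: 10.95
tcp_pos: [0.5219, -0.2251, 0.185]
tool_rot: [-0.052, 0.705, 0.052, 0.705]
force: [1.2, -0.7, -4.9]
finger_gap: 0.128
```

{"name": "arm_command", "arguments": {"series": [[[1.5,0,0,0],[1.5,0,0,0],[1.5,0,0,0],[1.5,0,0,0],[0,0,0,0]]]}}

```text
t: 11.45
tcp_pos: [0.5219, -0.2251, 0.179]
tool_rot: [-0.052, 0.705, 0.052, 0.705]
force: [0.5, -0.3, -4.7]
finger_gap: 0.127
```

{"name": "arm_command", "arguments": {"series": [[[1,0,0,0],[1,0,0,0],[1,0,0,0],[0,0,0,0]]]}}

```text
t: 11.85
tcp_pos: [0.5219, -0.2251, 0.1761]
tool_rot: [-0.052, 0.705, 0.052, 0.705]
force: [-0.2, -0.1, -5.0]
finger_gap: 0.131
```

{"name": "arm_command", "arguments": {"series": [[[0.5,0,0,0],[0.5,0,0,0],[0.5,0,0,0],[0.5,0,0,0],[0,0,0,0]]]}}

```text
t: 12.35
tcp_pos: [0.522, -0.2252, 0.1742]
tool_rot: [-0.052, 0.705, 0.052, 0.705]
force: [-0.7, 0.3, -5.4]
finger_gap: 0.126
```

{"name": "arm_command", "arguments": {"series": [[[0.5,0,0,0],[0.5,0,0,0],[0,0,0,0]]]}}

```text
t: 12.65
tcp_pos: [0.5221, -0.2252, 0.1734]
tool_rot: [-0.052, 0.705, 0.052, 0.705]
force: [-0.1, 0.0, -4.7]
finger_gap: 0.13
```

{"name": "arm_command", "arguments": {"series": [[[0.5,0,0,0],[0.5,0,0,0],[0,0,0,0]]]}}

```text
t: 12.95
tcp_pos: [0.5219, -0.2253, 0.1732]
tool_rot: [-0.052, 0.705, 0.052, 0.705]
force: [-3.2, 0.4, 4.8]
finger_gap: 0.127
```

{"name": "arm_command", "arguments": {"series": [[[0.3,0,0,0],[0.3,0,0,0],[0,0,0,0]]]}}

```text
t: 13.25
tcp_pos: [0.5218, -0.2253, 0.1732]
tool_rot: [-0.052, 0.705, 0.052, 0.705]
force: [-5.0, 1.2, 8.4]
finger_gap: 0.131
```

Contact at TCP z 0.1732, matching home plus the 73 mm grip height. The contact force is about 13 N. Relieve and release.

{"name": "arm_command", "arguments": {"series": [[[-0.5,0,0,0],[-0.3,0,0,0],[0,0,0,0],[0,0,0,0]]]}}

```text
t: 13.65
tcp_pos: [0.5219, -0.2252, 0.1732]
tool_rot: [-0.052, 0.705, 0.052, 0.705]
force: [-5.2, -0.2, 6.9]
finger_gap: 0.128
```

{"name": "arm_command", "arguments": {"series": [[[0,0,0,0],[0,0,0,0],[0,0,0,0],[0,0,0,0],[0,0,0,0]]], "jaw": 50}}

```text
t: 14.15
tcp_pos: [0.5222, -0.2252, 0.1723]
tool_rot: [-0.052, 0.705, 0.052, 0.705]
force: [0.1, 0.5, -0.4]
finger_gap: 0.5
```

{"name": "arm_command", "arguments": {"series": [[[-10,0,0,0],[-30,0,0,0],[-35,0,0,0],[-35,0,0,0],[0,0,0,0],[0,0,0,0]]]}}

```text
t: 14.75
tcp_pos: [0.5224, -0.2254, 0.2841]
tool_rot: [-0.053, 0.704, 0.051, 0.706]
force: [-0.5, 0.3, -0.5]
finger_gap: 0.497
```

```bash
python3 - <<'E'
from h import *
s,im=snap("wrist","w7");print(s["tcp_pos"],s["force"])
carrier(s,im,.108)
hsv=cv2.cvtColor(im,cv2.COLOR_BGR2HSV)
def red(n,z,im,s=None):
    hsv=cv2.cvtColor(im,cv2.COLOR_BGR2HSV)
    m=cv2.inRange(hsv,(0,140,80),(6,255,255))|cv2.inRange(hsv,(174,140,80),(180,255,255))
    k,l,st,ce=cv2.connectedComponentsWithStats(m)
    for i in range(1,k):
        if 6<st[i,4]<2000:print(n,ce[i],st[i,:],onz(n,ce[i],z,s)[0])
red("wrist",.13,im,s)
cv2.imwrite("pics/m.png",im)
E
```

```text
[ 0.5224 -0.2254  0.2841] [-0.4673  0.2609 -0.529 ]
plate ctr [ 0.5224 -0.2255] size [0.1079 0.1888] yaw 0.14594495
dark [296.5714 121.7619] [11 11 21] top [ 0.4945 -0.1771  0.108 ]
dark [294.4557 154.2785] [20 13 79] top [ 0.4964 -0.2083  0.108 ]
dark [338.3898 186.7288] [13 12 59] top [ 0.5444 -0.2347  0.108 ]
dark [299.7872 217.8511] [ 8 12 47] top [ 0.5101 -0.274   0.108 ]
dark [337.1136 217.6591] [10 11 44] top [ 0.5487 -0.2681  0.108 ]
wrist [429.8145 181.5927] [419 173  21  19 248] [ 0.6261 -0.2111  0.13  ]
```

View pics/w7.png

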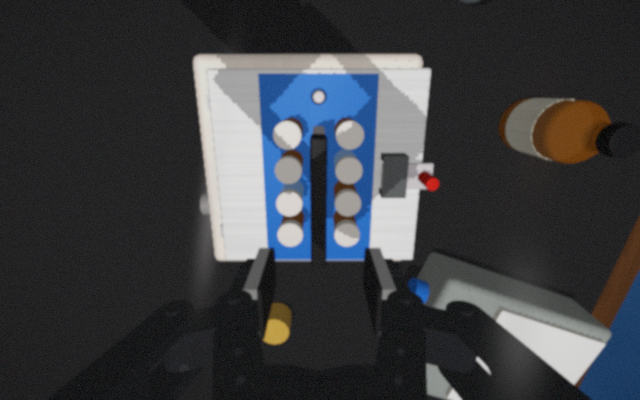

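The carrier is home: plate centre (0.5224,-0.2255), pin standing in the hole at (319,97), red knob at (430,182). The knob ray and the geometry agree within 1.5 mm. Now moving over the knob.

```bash
python3 - <<'E'
from h import *
go([.6252,-.2107,.122],.1475)
s0=np.array([[361,131]]);print(onz("top",s0,.1))
E
```

```text
t 14.8 tcp [ 0.5217 -0.2249  0.2827] shift mm [160.7063  -1.0827 104.4506] turn -0.00046649051337599445 z yaw 0.14703350948662408 q6 -0.7507102243434852 x axis [-0. -0. -1.] F [ 0.4188 -0.7898 -0.1081]
[[ 0.7609 -0.1462  0.1   ]]
```

{"name": "arm_command", "arguments": {"series": [[[0,0,20,0],[0,-1,35,0],[0,0,35,0],[0,0,14,0],[30,0,0,0],[30,0,0,0],[25,0,0,0],[0,0,0,0],[0,0,0,0]]], "jaw": 40}}

```text
t: 15.7
tcp_pos: [0.6245, -0.2107, 0.1963]
tool_rot: [-0.051, 0.706, 0.052, 0.704]
force: [1.5, 0.1, 0.0]
finger_gap: 0.4
```

```bash
python3 - <<'E'
from h import *
s,im=snap("wrist","w8");go([.6252,-.2107,.122],.1475,s)
hsv=cv2.cvtColor(im,cv2.COLOR_BGR2HSV)
m=cv2.inRange(hsv,(0,140,80),(6,255,255))|cv2.inRange(hsv,(174,140,80),(180,255,255))
k,l,st,ce=cv2.connectedComponentsWithStats(m)
for i in range(1,k):
    if 20<st[i,4]<4000:print(ce[i],st[i,:],onz("wrist",ce[i],.13,s)[0],onz("wrist",ce[i],.142,s)[0])
E
```

```text
t 15.7 tcp [ 0.6245 -0.2107  0.1963] shift mm [74.2675 -0.2761  0.8706] turn -0.0005375308306583282 z yaw 0.1469624691693416 q6 -0.6415050635645849 x axis [-0.0027  0.0014 -1.    ] F [1.487  0.0679 0.019 ]
[318.1631 215.0963] [310 201  17  28 374] [ 0.6242 -0.2109  0.13  ] [ 0.6236 -0.2063  0.142 ]
```

View pics/w8.png

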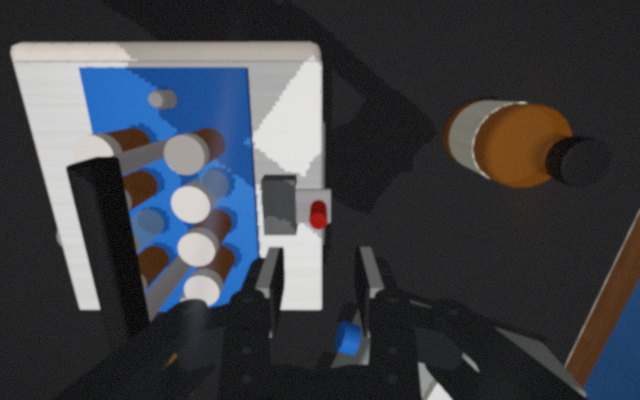

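The knob is at (318,215), centred between the pads, with clear space either side. The dark guide block at (280,205) is low. I'm descending with a force check.

{"name": "arm_command", "arguments": {"series": [[[20,0,0,0],[20,0,0,0],[15,0,0,0],[8,0,0,0],[3,0,0,0],[0,0,0,0]]]}}

```text
t: 16.35
tcp_pos: [0.6253, -0.2111, 0.1318]
tool_rot: [-0.052, 0.705, 0.052, 0.705]
force: [0.1, -0.8, 0.4]
finger_gap: 0.4
```

{"name": "arm_command", "arguments": {"series": [[[3,0,0,0],[3,0,0,0],[0,0,0,0]]]}}

```text
t: 16.65
tcp_pos: [0.625, -0.2109, 0.1255]
tool_rot: [-0.052, 0.705, 0.052, 0.705]
force: [0.6, -0.2, 0.3]
finger_gap: 0.397
```

{"name": "arm_command", "arguments": {"series": [[[0,0,0,0],[0,0,0,0],[0,0,0,0],[0,0,0,0],[0,0,0,0]]], "jaw": 0, "force": 25}}

```text
t: 17.15
tcp_pos: [0.6243, -0.2111, 0.1257]
tool_rot: [-0.052, 0.706, 0.052, 0.705]
force: [-3.8, -1.1, 3.6]
finger_gap: 0.125
```

The knob is gripped (gap matches 12 mm). Draw the bolt across.

{"name": "arm_command", "arguments": {"series": [[[0,0,-3,0],[0,0,-3,0],[0,0,-3,0],[0,0,-3,0],[0,0,-3,0],[0,0,-2,0],[0,0,0,0]]]}}

```text
t: 17.85
tcp_pos: [0.6079, -0.2135, 0.1257]
tool_rot: [-0.052, 0.705, 0.052, 0.705]
force: [0.3, 0.7, 2.4]
finger_gap: 0.126
```

{"name": "arm_command", "arguments": {"series": [[[0,0,-1,0],[0,0,-1,0],[0,0,-0.5,0],[0,0,0,0],[0,0,0,0]]]}}

```text
t: 18.35
tcp_pos: [0.6059, -0.2139, 0.1257]
tool_rot: [-0.052, 0.705, 0.052, 0.705]
force: [2.2, 0.3, 4.4]
finger_gap: 0.127
```

{"name": "arm_command", "arguments": {"series": [[[0,0,-0.5,0],[0,0,-0.5,0],[0,0,-0.5,0],[0,0,0,0],[0,0,0,0]]]}}

```text
t: 18.85
tcp_pos: [0.6044, -0.2141, 0.1257]
tool_rot: [-0.052, 0.705, 0.052, 0.705]
force: [2.8, 2.2, 4.6]
finger_gap: 0.126
```

{"name": "arm_command", "arguments": {"series": [[[0,0,0,0],[0,0,0,0],[0,0,0,0],[0,0,0,0]]], "jaw": 35}}

```text
t: 19.25
tcp_pos: [0.6036, -0.2139, 0.1248]
tool_rot: [-0.052, 0.706, 0.052, 0.705]
force: [-0.5, 0.2, 0.0]
finger_gap: 0.353
```

{"name": "arm_command", "arguments": {"series": [[[-10,0,0,0],[-20,0,0,0],[-30,0,0,0],[-40,0,0,0],[-40,0,0,0],[-20,0,0,0],[0,0,-15,0],[0,0,-35,0],[0,0,0,0],[0,0,0,0]]]}}

```text
t: 20.25
tcp_pos: [0.5546, -0.2215, 0.2865]
tool_rot: [-0.052, 0.705, 0.051, 0.706]
force: [1.5, -0.7, 0.7]
finger_gap: 0.347
```

```bash
python3 - <<'E'
from h import *
s,im=snap("wrist","w9");print(s["t"],s["tcp_pos"],s["force"])
carrier(s,im,.108)
hsv=cv2.cvtColor(im,cv2.COLOR_BGR2HSV)
m=cv2.inRange(hsv,(0,140,80),(6,255,255))|cv2.inRange(hsv,(174,140,80),(180,255,255))
k,l,st,ce=cv2.connectedComponentsWithStats(m)
for i in range(1,k):
    if 20<st[i,4]<4000:
        w=onz("wrist",ce[i],.13,s)[0];print(ce[i],st[i,:],w,"dist from deck centre",np.linalg.norm(w[:2]-[.5226,-.2255]))
t=[cv2.imread("pics/top0.png"),snap("top","top1")[1]]
cv2.imwrite("pics/end.png",np.vstack([im,cv2.resize(t[1],(640,400))])[:,:][::1] if 0 else cv2.resize(np.vstack([im,t[1]]),None,fx=.75,fy=.75,interpolation=cv2.INTER_AREA))
E
```

```text
20.25 [ 0.5546 -0.2215  0.2865] [ 1.4699 -0.6769  0.6772]
plate ctr [ 0.5226 -0.226 ] size [0.1076 0.1889] yaw 0.14554185
dark [318.7632 185.6316] [10 10 38] top [ 0.5567 -0.2331  0.108 ]
dark [305.5652 185.6522] [10  6 23] top [ 0.5434 -0.235   0.108 ]
dark [319.9355 216.871 ] [ 7  9 31] top [ 0.5629 -0.2666  0.108 ]
[372.2299 179.4195] [366 171  14  17 174] [ 0.6047 -0.2135  0.13  ] dist from deck centre 0.082998331644078
```

The knob sits 83.0 mm from the deck centre, exactly 20 mm of travel, and the plate has not moved. The picture limit is reached, so these last checks are numeric only. The arm is clear, so I'm handing in.

```bash
python3 -c "
from station import ticket
print(ticket.sign_off())"
```

```text
the job is handed in; nothing more can be done
None
```

The blue carrier is home on both shaker pins, the red-knobbed bolt is fully across, and I handed the job in at about 20 s of the 72 s allowed. `sign_off` reports no verdict.

**Finding the deck:** I measured both pins with the wrist camera. The pin spacing came out at 150.3 mm against a true 150 mm. I fine-aligned by viewing the +y pin tip through the carrier's hole, then crept down. Contact came at the expected home height, with the wrist force changing by about 13 N, against the 40 N limit.

**Last checks (numeric, from the wrist camera):**

| Check | Measured | Expected |
|---|---|---|
| Plate centre | (0.5226, -0.2260) m | pins' midpoint at (0.5228, -0.2257) m |
| Plate yaw | 0.146 rad | shaker yaw about 0.148 rad |
| Knob distance from deck centre | 83.0 mm | 83 mm, i.e. 20 mm bolt travel |

The gripper is open and about 16 cm above the knob's grip height, with only sensor noise on the force reading.

**Disagreements and gaps:**
- The first estimate of the pins from the top camera was off by about 2–3 mm from the wrist measurement. The wrist measurement agreed with the side camera.
- TCP readings jittered by 1–2 mm at times.
- The final picture was refused because the 12-view limit was reached, so I did not look at the end state. I also did not re-measure the bystanders. I noticed no contact with them.

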